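# Lay the tall filter cup down and slide the drying tray under the chute

### The arm

A 6-joint arm with a two-finger parallel gripper is mounted at the origin on the work surface. World frame = base frame: x ahead of the robot, y to its left, z up, the work surface at z = 0. Lengths are in mm, angles in rad, forces in N, time in s.
With the tool pointing down it reaches from about 425 to 950 mm from the base axis. Payload 3.5 kg.
Tool frame: the origin (TCP) lies where the fingers leave the gripper's body, on its centre line; the fingertips stand 73 mm ahead of it and the grasp point (between the pads) lies 54 mm ahead of it; z points along the fingers, y is the direction in which the jaws open and shut (so a half turn about z gives the same grasp; the last joint's range is limited). The gripper opens to 85 mm and grips with 20 to 120 N. Pads are 22 mm wide; open, the fingers measure 114 mm over their backs; the gripper's body (76 mm by 85 mm) begins 54 mm behind the grasp point. The pads swing forward as they close: fully open they stand 13 mm farther back than shut.
Start: joints at [1.005, 0.286, 1.577, -0, 1.279, -0.15], TCP at [272.611, 617.487, 303.925] pointing down, gripper open.
Joint ranges: [-2.77, 2.77], [-0.9, 2.22], [0.21, 2.48], [-1.53, 4.67], [0.24, 2.81], [-2.84, 2.84]. Speed limits (rad/s): [2.79, 2.79, 3.14, 3.14, 3.14, 3.14].

### API

Orientations are given as a unit quaternion [w, x, y, z].
In Python, from station import robot gives the robot as it stands.
- The arm moves only by the tool step_arm, never from a script. Its arguments are lists of equal length, an entry for each row: "dp": the shift along the tool's x, y, z in m, a list of three; "rot": the turn, a rotation vector about the tool's x, y, z in rad, a list of three; "hand": the closure in counts, from 0 (fully open) to 255 (shut). In form: {"dp": [[x, y, z], ...], "rot": [[ax, ay, az], ...], "hand": [hand, ...]}. A call has 1 to 12 rows; each row is the pose to reach, as a shift and turn from the pose measured when the call began, along the tool's axes at that moment; what a row does not reach only later rows make up. A row lasts 1/8 s, in which the tool goes at most 62.5 mm and 10.7 degrees, less where a joint would pass 70% of its speed; a pose out of reach is approached as far as the arm can. A call with a gripper value outside its range is refused whole. The fingers move at their own pace and stop on an object; "newtons" is the grip in N (left out, the last holds). Time passes only in rows, so rows that repeat a pose let the fingers close. It gives the time, the measured TCP pose, the force and the opening at its end, in the units of the state.
- robot.get_state(): the state, without advancing time (a new reading comes with each control period).
- robot.camera(name): name is "scene" or "top" or "wrist"; returns (picture, depth): 480x640x3 uint8, red, green, blue; 480x640 float32, mm along the optical axis (not along the pixel's ray), 0 where there is no reading.
- robot.camera_model(name): a dict with "intrinsics" (3x3 intrinsics, pixels), "origin" and "attitude" of the camera in the world. Camera axes: x right, y down, z forward; pixel columns grow to the right and rows downward; lengths in mm; the calibration is good to about 2 mm. A picture is of the moment at which its call begins: read the wrist's pose just before it. camera_model takes no time and is no camera call; for the wrist camera it gives the pose at the moment of the call.
- robot.close_job(): hands the job in, once; it reports no verdict.
Trained networks look in the newest picture that a camera, given by its name, has taken for a name from the list of things; names that differ only in an ending like _2 or _b are one class to them, and where a whole thing is asked for, a point or a joint stands for the part that bears it (a point fixed in the world has none). Each returns a list of dicts, best first, with "conf" (0 to 1); they miss things now and then, are a little off and sometimes report something else, mostly with a low value. They report only what shows in the picture. A call takes as long as a camera call. They do not tell look-alikes from the thing itself.
- robot.search_frame(target, camera): "xyz" ([x, y, z] in mm, in world coordinates, good to about 4 mm: the middle of the surface that is visible of it).
- robot.landmark_of(target, camera): "xyz" ([x, y, z] in mm, in world coordinates, good to about 4 mm: a listed point, or the origin of a listed thing).
The state is a dict: "clock": time; "joint_positions": joint angles; "dq": joint speeds; "tau": joint torques, N m; "eef_pos": TCP position; "orientation": TCP orientation; "ft_force": force on the tool from outside, world axes, zero at the start; "wrist_torque": the same for the moment, N m; "grip_width": opening from 0.0 (shut) to 1.0 (fully open).
Only numpy, scipy, OpenCV 4.12 (cv2) and the standard library are available. Lean on these libraries where they do the work, as an engineer would, in place of code of your own. Each camera call takes 0.05 s, during which the arm holds its last target.

### The job

The tall blue filter cup standing in the steel tray is too tall to go under the chute: without gripping or lifting it, tip it over onto its side with your fingers so that it comes down gently, guided the whole way, and lies across the black rubber-faced stop bar in the tray with its open mouth beyond the bar. Then push the tray in under the chute until it is fully home, leaving the cup lying on the stop bar and the small steel strainer standing in the tray. Do not disturb the other things on the bench.

Things in the scene. Friction and masses are not known exactly. Their poses are not given: they have to be found in the camera images.
- cup: Tall blue plastic filter cup, loose, about 0.3 kg, upright on a square foot flange 84 x 84 x 10 mm; round barrel 68 mm outside, 60 mm inside, open-topped, 180 mm tall overall, hollow 165 mm deep. Origin: centre of the flange's underside, on the tray floor 12 mm above the bench. z runs up to the mouth; -y points to the stop bar, the way it is to fall. Past about 37 degrees of lean it falls by itself
- cup_mouth (a point): Centre of the cup's open mouth, level with the rim, 180 mm along the cup's z from its origin; same axes as the cup. With the cup lying down it is about 60 mm above the bench, the top of the rim about 94 mm
- cup_toe (a point): Middle of the lower flange edge on the stop-bar side, 42 mm along -y from the cup's origin. The cup turns over this edge, which stays on the tray floor
- tray (a joint): How far the steel tray has slid in along its runners, m: 0 = pulled out as at the start, 0.16 = fully home against its end stop under the chute. Tray 200 mm deep, 360 mm wide, side walls up to 36 mm above the bench; about 3 N of friction, stays where it is left
- tray_push (a point): Middle of the outer face of the tray's flat front plate, 30 mm above the bench; the plate is 360 mm wide and reaches from 8 to 52 mm above the bench. x points the way the tray is pushed in, y along the plate. When home, this face is about 45 mm short of the chute's front rail, which hangs 119 mm above the bench with the chute above it
- strainer: Small cylindrical steel strainer with black ends, 30 mm across and 60 mm tall, loose, standing in the tray in its corner near the front plate on the +y side; it rides along with the tray and must stay standing. Origin: centre of its underside
- nozzle: Yellow air-induction spray nozzle, 28 mm across, 58 mm tall, standing loose on the bench; leave alone. Origin: centre of its underside
- elbow: Polished brass elbow fitting, 49 mm tall, loose on the bench; leave alone. Origin: centre of its underside
- capnut: Green nozzle cap with two wings, 44 mm wide, 24 mm tall, loose on the bench; leave alone. Origin: centre of its underside
- sensor: Black flow sensor on four rubber feet, 135 mm long over its brass ports, 52 mm wide, 49 mm tall, loose on the bench; leave alone. Origin: centre of its underside
- jug: Clear plastic measuring jug, 80 mm across, 110 mm tall, loose on the bench; leave alone. Origin: centre of its underside
- brush: Cleaning brush, 150 mm long, lying loose on the bench; leave alone. Origin: centre of its underside
- stop (a point): Black rubber-faced stop bar fixed across the tray, 18 mm wide (y), landing face 12 mm above the tray floor and 140 mm long (x), a 22 mm high rubber cheek at each end. Origin: centre of its underside, on the tray floor. x is the way the tray goes in; +y points to the cup, about 157 mm away. The lying cup rests with its flange edge on the tray floor and its barrel on this bar
Not all that is in view belongs to the job. What is shaped like the cup but turquoise is not meant. Several things have the shape of the strainer; the one meant has the colours described above.

How it is judged (in metres and radians):
On the way, in this order (a step that is already met when the one before it is completed fails the run):
1. the cup lies on its side across the stop bar, at rest and let go, the tray still out (angle between cup's own z axis and vertical between 1.4 and 1.74 rad and contact force between cup and stop_pad above 0.2 N and contact force between cup and the fingers below 0.1 N and linear speed of cup below 0.03 m/s and value of joint tray below 0.08 m), for 0.3 s.
2. the tray is fully home under the chute (value of joint tray above 0.154 m), for 0.2 s.
At the end, for the whole second after the job is handed in: The tray is within 6 mm of its end stop; the cup lies on its side (within 10 degrees of level), at rest on the stop bar, its mouth at least 20 mm beyond the bar's centre line; the strainer stands upright in the tray (value of joint tray above 0.154 m and angle between cup's own z axis and vertical between 1.4 and 1.74 rad and contact force between cup and stop_pad above 0.2 N and y of cup_mouth in the frame of stop below -0.02 m and linear speed of cup below 0.02 m/s and angle between strainer's own z axis and vertical below 0.2 rad and z of strainer in the frame of stop below 0.01 m); the robot touches nothing.
It fails at once if the cup falls or lands hard (turning faster than 3.5 rad/s) (angular speed of cup above 3.5 rad/s).
It fails at once if the cup is lifted: the flange edge it turns over rises more than 18 mm off the tray floor (height (world z) of cup_toe above 0.03 m).
It fails at once if the strainer in the tray is knocked over (angle between strainer's own z axis and vertical above 0.5 rad).
It fails at once if another thing on the bench is disturbed (moved more than 15 mm) (distance of any of nozzle, elbow, capnut, sensor, jug, brush from where it was at the start of the episode above 0.015 m).
It also fails if it takes over 64 s, if anything falls off the work surface, if the arm or the gripper's body presses on something with over 40 N, if the wrist force passes 120 N, or if a joint passes its speed limit or range.

## Working session

There is one attempt and no reset: what is moved stays moved. The work goes in short steps, Python scripts to look and compute and a tool call to move; the robot and the scene stay as the last step left them, time stands still between calls to the robot, and variables do not carry over. Pictures are saved under pics/ and viewed, and the job is handed in when it is done.

Besides the shell and the picture viewer there is one more tool, called after ">>>" as name(argument=value, ...) on one line, values as JSON. step_arm: Moves the arm, as the interface text tells. Its arguments: {"type":"object","properties":{"dp":{"type":"array","items":{"type":"array","items":{"type":"number"}}},"rot":{"type":"array","items":{"type":"array","items":{"type":"number"}}},"hand":{"type":"array","items":{"type":"number"}},"newtons":{"type":"number"}},"required":["dp","rot","hand"]}

```bash
ls; mkdir -p pics
cat > h.py <<'E'
import numpy as np, cv2
from scipy.spatial.transform import Rotation as R
from station import robot
def Rq(q): return R.from_quat([q[1],q[2],q[3],q[0]])
def snap(n,f):
    p,d=robot.camera(n); cv2.imwrite('pics/'+f,p[:,:,::-1]); m=robot.camera_model(n); np.savez('pics/'+f+'.npz',d=d,p=p,K=m['intrinsics'],o=m['origin'],a=np.array(m['attitude'])); return p,d,m
E
python3 - <<'E'
from h import *
print(robot.get_state())
for n in ['scene','top']:
    p,d,m=snap(n,n+'0.png'); print(m)
    for t in ['cup','cup_toe','cup_mouth','tray_push','strainer','stop']:
        print(n,t,[(np.round(r['xyz']).tolist(),round(r['conf'],2)) for r in robot.landmark_of(t,n)])
print(robot.get_state()['clock'])
E
```

```text
pics
{'clock': 0.0, 'joint_positions': array([ 1.00499025e+00,  2.87194140e-01,  1.57816765e+00,  3.51124534e-05,
        1.27857027e+00, -1.49997139e-01]), 'dq': array([-1.20454136e-04,  1.17652243e-03, -7.62586553e-06, -3.13610646e-04,
        1.00799467e-03, -2.94655506e-04]), 'tau': array([ 2.29833444e-03, -4.05966568e+01, -2.92635047e+01, -9.49661376e-05,
        5.76973718e-03,  6.55039628e-06]), 'eef_pos': array([272.35981718, 617.09104913, 302.53303707]), 'orientation': array([-4.25500021e-04,  2.06414775e-01,  9.78463884e-01, -1.08969836e-03]), 'ft_force': array([-0.35980323,  0.61569454, -0.2554371 ]), 'wrist_torque': array([-0.01105083,  0.00573372,  0.02141761]), 'grip_width': 0.9996673049024957}
{'intrinsics': array([[612.80915343,   0.        , 324.04343409],
       [  0.        , 612.80915343, 229.54146571],
       [  0.        ,   0.        ,   1.        ]]), 'origin': array([ 818.02323582,  955.35991673, 1173.03702718]), 'attitude': array([-0.06699105,  0.14390446,  0.91276983, -0.37637076])}
scene cup [([308.0, 156.0, -4.0], 0.84), ([536.0, 84.0, 14.0], 0.81)]
scene
[... 376 characters left out ...]
.        , 321.95098087],
       [  0.        , 496.77387951, 236.88479949],
       [  0.        ,   0.        ,   1.        ]]), 'origin': array([ 280.05651179,  -20.20160701, 1608.20694048]), 'attitude': array([ 0.04569862, -0.70214758,  0.70926599, -0.04292061])}
top cup [([306.0, 157.0, 1.0], 0.81), ([536.0, 84.0, 10.0], 0.78)]
top cup_toe [([546.0, 42.0, 15.0], 0.83), ([324.0, 193.0, -1.0], 0.79), ([429.0, 10.0, 28.0], 0.5), ([554.0, -61.0, 15.0], 0.19)]
top cup_mouth [([307.0, 158.0, 180.0], 0.77), ([539.0, 85.0, 193.0], 0.62)]
top tray_push [([429.0, 9.0, 30.0], 0.83)]
top strainer [([516.0, 293.0, -1.0], 0.53), ([451.0, 149.0, 14.0], 0.47)]
top stop [([555.0, -63.0, 13.0], 0.93)]
0.7
```

View pics/scene0.png

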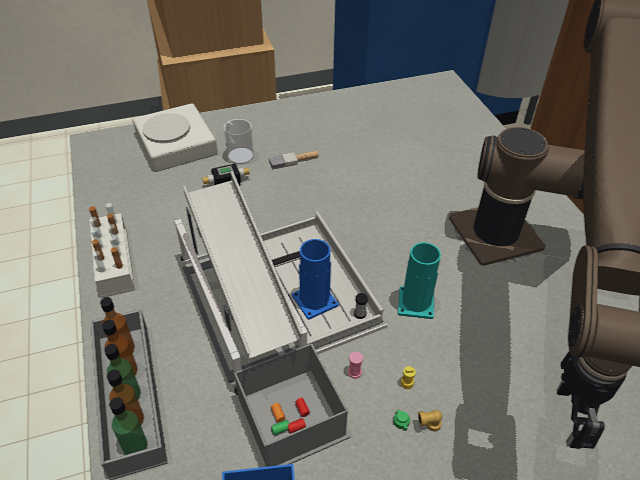

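View pics/top0.png

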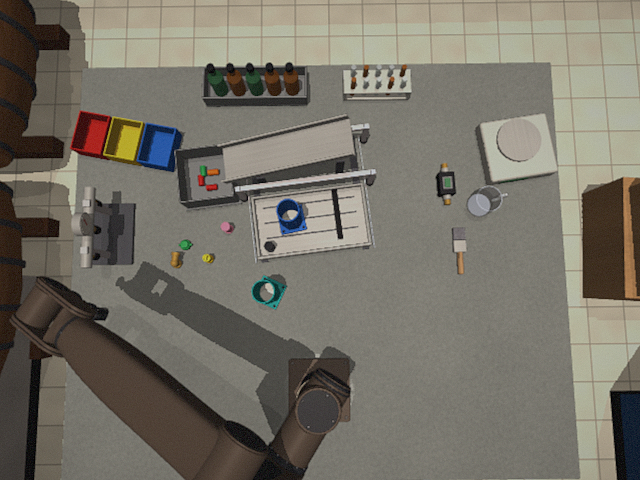

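Run:
```python
from h import *
for t in ['nozzle','elbow','capnut','sensor','jug','brush']:
  for n in ['scene','top']:
    print(n,t,[(np.round(r['xyz']).tolist(),round(r['conf'],2)) for r in robot.landmark_of(t,n)])
print(robot.get_state()['clock'])
```

```text
scene nozzle [([415.0, 352.0, -1.0], 0.78)]
top nozzle [([414.0, 350.0, -4.0], 0.64), ([431.0, 8.0, 31.0], 0.29)]
scene elbow [([401.0, 456.0, 1.0], 0.75)]
top elbow [([398.0, 456.0, -3.0], 0.5)]
scene capnut [([460.0, 428.0, -0.0], 0.51)]
top capnut [([460.0, 426.0, -2.0], 0.46)]
scene sensor [([647.0, -417.0, 2.0], 0.75), ([447.0, 154.0, 10.0], 0.73)]
top sensor [([650.0, -421.0, 1.0], 0.7)]
scene jug [([579.0, -530.0, 3.0], 0.97)]
top jug [([582.0, -528.0, 2.0], 0.96)]
scene brush [([430.0, -460.0, -4.0], 0.97)]
top brush [([433.0, -459.0, -3.0], 0.69), ([416.0, 352.0, -4.0], 0.22)]
1.3
```

Targets: the blue cup is at scene (315,275), with the turquoise look-alike at (420,280). The steel strainer with black ends is at scene (361,305), with the pink look-alike at (355,363). I'll refine the rim and tray axes from depth and take a close crop.

```bash
cat >> h.py <<'E'
def cloud(f):
    z=np.load('pics/'+f+'.npz'); d=z['d'];K=z['K']; v,u=np.mgrid[:480,:640]
    c=np.stack([(u-K[0,2])/K[0,0]*d,(v-K[1,2])/K[1,1]*d,d],-1)
    w=(c.reshape(-1,3)@Rq(z['a']).as_matrix().T+z['o']).reshape(480,640,3); w[d<=0]=np.nan
    return z['p'],w
E
python3 - <<'E'
from h import *
for n in ['scene','top']:
    p,w=cloud(n+'0.png'); hsv=cv2.cvtColor(p,cv2.COLOR_RGB2HSV)
    b=(hsv[...,0]>105)&(hsv[...,0]<125)&(hsv[...,1]>130)
    near=np.hypot(w[...,0]-538,w[...,1]-84)<90
    q=w[b&near]; r=q[q[:,2]>184]
    print(n,len(q),len(r), np.percentile(q[:,2],[1,50,99]).round(), r.min(0).round(1),r.max(0).round(1),r.mean(0).round(1))
    A=np.c_[2*r[:,:2],np.ones(len(r))]; s=np.linalg.lstsq(A,(r[:,:2]**2).sum(1),rcond=None)[0]; print('circ',s[:2].round(1),np.sqrt(s[2]+s[0]**2+s[1]**2))
    # flange
    f=q[(q[:,2]>15)&(q[:,2]<30)]; print('flange',len(f),cv2.minAreaRect(f[:,:2].astype(np.float32)))
    # front plate top edge z 45-58
    m=(w[...,2]>46)&(w[...,2]<58)&(w[...,0]>380)&(w[...,0]<470)&(w[...,1]>-190)&(w[...,1]<210)
    f=w[m]; pf=np.polyfit(f[:,1],f[:,0],1); print('plate',len(f),pf,f.min(0),f.max(0))
    # black stop bar
    m=(hsv[...,2]<70)&(w[...,2]>15)&(w[...,2]<45)&(np.hypot(w[...,0]-555,w[...,1]+62)<95); f=w[m]; print('stop',len(f),cv2.minAreaRect(f[:,:2].astype(np.float32)),np.median(f,0))
    # rail
    m=(w[...,2]>100)&(w[...,2]<260)&(w[...,0]>560)&(w[...,0]<760)&(w[...,1]>-250)&(w[...,1]<320)
    f=w[m]; 
    t=np.array([.99,.13]); s=f[:,:2]@t
    for y0 in range(-250,320,60):
        g=f[(f[:,1]>y0)&(f[:,1]<y0+60)]
        if len(g)>5:
            i=np.argmin(g[:,:2]@t); print(y0,len(g),g[i].round(),g[:,2].min().round(),g[:,2].max().round())
st=robot.get_state(); T=Rq(st['orientation']).as_matrix(); print(T.round(3))
m=robot.camera_model('wrist'); print('cam in tool',T.T@(m['origin']-st['eef_pos']), (T.T@Rq(m['attitude']).as_matrix()).round(2))
p=cv2.imread('pics/scene0.png')[170:420,160:480]; cv2.imwrite('pics/crop0.png',cv2.resize(p,None,fx=2.4,fy=2.4,interpolation=3))
E
```

```text
scene 2314 256 [ 19. 122. 196.] [505.8  48.7 184. ] [570.4 121.1 200.3] [539.2  86.6 191.1]
circ [537.7  85.5] 31.866077821496695
flange 398 ((537.962890625, 84.75935363769531), (84.0579833984375, 86.56391143798828), 11.589635848999023)
plate 321 [-7.88578116e-02  4.34887951e+02] [ 405.63614801 -171.97101876   46.01021374] [460.98503743 190.0787139   57.94050527]
stop 165 ((567.3474731445312, -61.62285614013672), (75.40340423583984, 24.73229217529297), 10.96424674987793) [567.86595947 -59.92603468  24.93648955]
-130 57 [670. -71. 260.] 255.0 260.0
-70 1050 [665. -47. 255.] 236.0 260.0
-10 1294 [651.  43. 253.] 216.0 260.0
50 1783 [560.  61. 189.] 100.0 257.0
110 1678 [561. 111. 196.] 132.0 242.0
170 1955 [610. 203. 134.] 125.0 225.0
230 2004 [597. 272. 105.] 100.0 206.0
290 48 [592. 305. 102.] 100.0 186.0
top 613 68 [ 16.  89. 197.] [505.9  52.8 184. ] [571.2 114.5 200. ] [537.6  82.5 191.8]
circ [538.6  84.1] 31.54598563449774
flange 179 ((537.8430786132812, 83.33404541015625), (79.9956283569336, 81.1699447631836), 12.211104393005371)
plate 242 [-1.12130249e-01  4.36172906e+02] [ 410.89909847 -165.89015583   46.49799313] [468.67108949 193.79769157  57.92905778]
stop 246 ((559.2006225585938, -62.939422607421875), (167.69696044921875, 36.820255279541016), 15.241097450256348) [555.63726117 -63.68526715  25.33002371]
-190 104 [ 658. -174.  117.] 100.0 144.0
-130 203 [ 652. -127.  129.] 117.0 260.0
-70 766 [644. -60. 127.] 118.0 260.0
-10 800 [636.  13. 127.] 118.0 260.0
50 993 [561.  55. 148.] 101.0 255.0
110 994 [563. 111. 189.] 120.0 244.0
170 954 [612. 205. 130.] 120.0 225.0
230 728 [599. 275. 110.] 100.0 206.0
290 20 [595. 308. 101.] 101.0 186.0
[[-0.915  0.404 -0.   ]
 [ 0.404  0.915 -0.   ]
 [ 0.    -0.    -1.   ]]
cam in tool [ 78.67760264   1.04489013 -70.06187154] [[ 0.   -0.95 -0.31]
 [ 1.    0.   -0.  ]
 [ 0.   -0.31  0.95]]
```

View pics/crop0.png

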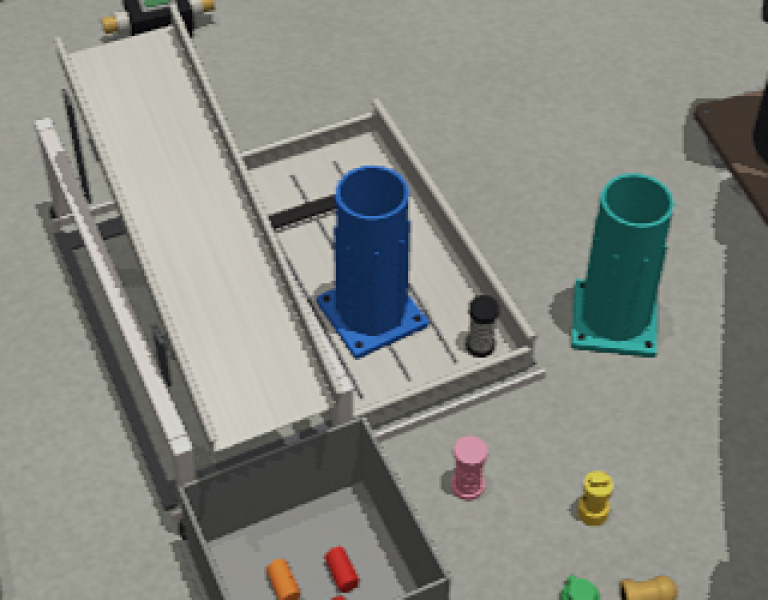

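The crop confirms the blue cup upright in the tray, the steel and black strainer at crop (482,325), and the black bar at (310,210). I'll write a planner and move above the mouth.

```bash
cat >> h.py <<'E'
YAW=np.radians(7.5)
xt=np.array([np.cos(YAW),np.sin(YAW),0]); yt=np.array([-np.sin(YAW),np.cos(YAW),0]); zt=np.array([0,0,1.])
def Rt(phi,psi=0): # phi: tilt deg so fingers point +ytray
    B=np.stack([-xt,yt,-zt],1)
    return R.from_rotvec(np.radians(phi)*xt)*R.from_matrix(B)*R.from_euler('z',psi,degrees=True)
def plan(rows,st=None):
    st=st or robot.get_state(); T=Rq(st['orientation'])
    dp=[];ro=[]
    for p,r in rows:
        dp.append((T.inv().apply(np.array(p)-st['eef_pos'])/1000).round(4).tolist()); ro.append((T.inv()*r).as_rotvec().round(4).tolist())
    print('dp',dp);print('rot',ro)
def tipof(): 
    st=robot.get_state(); return st['eef_pos']+Rq(st['orientation']).apply([0,0,73])
E
python3 - <<'E'
from h import *
plan([((538.2,84.7,325),Rt(0))])
E
```

```text
dp [[-0.4582, -0.3801, -0.0211]]
rot [[-0.0, -0.0, -0.5467]]
```

>>> step_arm(dp=[[-0.055,-0.046,-0.02],[-0.105,-0.087,-0.021],[-0.155,-0.129,-0.021],[-0.205,-0.17,-0.021],[-0.255,-0.211,-0.021],[-0.305,-0.253,-0.021],[-0.355,-0.294,-0.021],[-0.405,-0.336,-0.021],[-0.44,-0.365,-0.021],[-0.4582,-0.3801,-0.0211],[-0.4582,-0.3801,-0.0211],[-0.4582,-0.3801,-0.0211]], rot=[[0,0,-0.08],[0,0,-0.16],[0,0,-0.24],[0,0,-0.32],[0,0,-0.4],[0,0,-0.48],[0,0,-0.5467],[0,0,-0.5467],[0,0,-0.5467],[0,0,-0.5467],[0,0,-0.5467],[0,0,-0.5467]], hand=[215,215,215,215,215,215,215,215,215,215,215,215], newtons=20)

```text
clock: 2.8
eef_pos: [538.0, 85.1, 325.0]
orientation: [-0.0, -0.065, 0.998, 0.0]
ft_force: [0.5, 0.1, -0.2]
grip_width: 0.158
```

Run:
```python
from h import *
st=robot.get_state(); print(st['clock'],st['eef_pos'],Rq(st['orientation']).as_matrix().round(3),st['joint_positions'].round(3),st['grip_width'],st['ft_force'])
snap('wrist','w1.png')
for t in ['cup_mouth','cup_toe','stop']: print(t,[(np.round(r['xyz']).tolist(),round(r['conf'],2)) for r in robot.landmark_of(t,'wrist')])
p,w=cloud('w1.png'); hsv=cv2.cvtColor(p,cv2.COLOR_RGB2HSV)
b=(hsv[...,0]>105)&(hsv[...,0]<125)&(hsv[...,1]>130)&(w[...,2]>184)&(w[...,2]<200)&(np.hypot(w[...,0]-538,w[...,1]-84)<60)
r=w[b]; print(len(r),r.min(0),r.max(0))
A=np.c_[2*r[:,:2],np.ones(len(r))]; s=np.linalg.lstsq(A,(r[:,:2]**2).sum(1),rcond=None)[0]; print('circ',s[:2].round(1),np.sqrt(s[2]+s[0]**2+s[1]**2))
plan([((537,20,325),Rt(45)),((538.2,84.7,325),Rt(0))])
```

```text
2.8 [537.95641133  85.0974289  324.95558405] [[-0.991 -0.13  -0.   ]
 [-0.13   0.991  0.   ]
 [ 0.     0.    -1.   ]] [-0.03  -0.018  1.876  0.     1.285 -1.731] 0.15805044942266222 [ 0.46453234  0.12036528 -0.17486996]
cup_mouth [([539.0, 83.0, 194.0], 0.58)]
cup_toe [([548.0, 43.0, 9.0], 0.94)]
stop [([555.0, -63.0, 12.0], 0.9)]
2931 [504.46660214  52.06227959 184.02084828] [571.64464457 118.29340956 194.29923852]
circ [537.4  85. ] 31.3947670884123
dp [[0.0095, -0.0652, 0.0001], [-0.0003, -0.0012, 0.0001]]
rot [[-0.7853, -0.0007, 0.0019], [0.0001, 0.0001, 0.0019]]
```

View pics/w1.png

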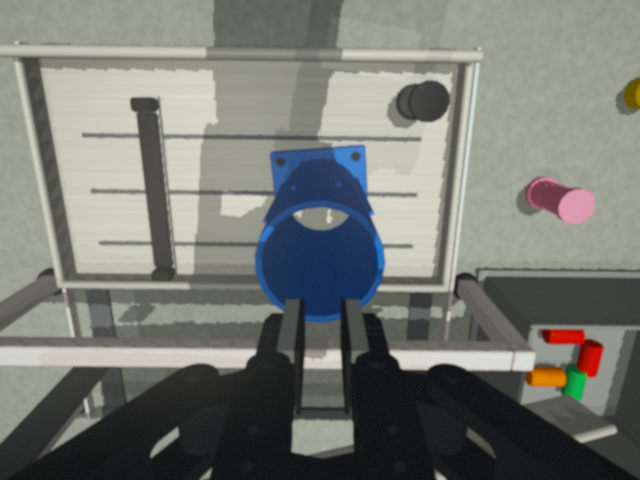

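The wrist view agrees: mouth centre (538,84.5), strainer at pixel (425,100), stop bar at pixel (155,190). Next is a free-air tilt test at height, to check the wrist joints.

>>> step_arm(dp=[[0,-0.03,0],[0,-0.06,0],[0,-0.09,0],[0,-0.12,0],[0,-0.14,0],[0,-0.14,0]], rot=[[-0.18,0,0],[-0.36,0,0],[-0.54,0,0],[-0.72,0,0],[-0.87,0,0],[-0.87,0,0]], hand=[215,215,215,215,215,215])

```text
clock: 3.75
eef_pos: [556.3, -54.1, 323.4]
orientation: [-0.029, -0.059, 0.905, 0.421]
ft_force: [-0.4, 0.2, 0.5]
grip_width: 0.153
```

Run:
```python
from h import *
st=robot.get_state(); print(st['clock'],st['eef_pos'],Rq(st['orientation']).as_matrix().round(3),st['joint_positions'].round(3),st['grip_width'],st['ft_force'])
print(tipof())
snap('scene','s1.png')
plan([((538,84.5,325),Rt(0)),((538,84.5,245),Rt(0))])
```

```text
3.75 [556.32076813 -54.09903507 323.43933215] [[-0.991 -0.082 -0.101]
 [-0.13   0.639  0.758]
 [ 0.003  0.765 -0.644]] [-0.484  0.171  1.795  0.684  1.732 -2.271] 0.15306319631397305 [-0.39618973  0.20736963  0.45552454]
[548.92509293   1.24632172 276.41598187]
dp [[0.0, 0.09, 0.1055], [-0.0001, 0.0289, 0.1571]]
rot [[0.8694, -0.0019, 0.0006], [0.8694, -0.0019, 0.0006]]
```

View pics/s1.png

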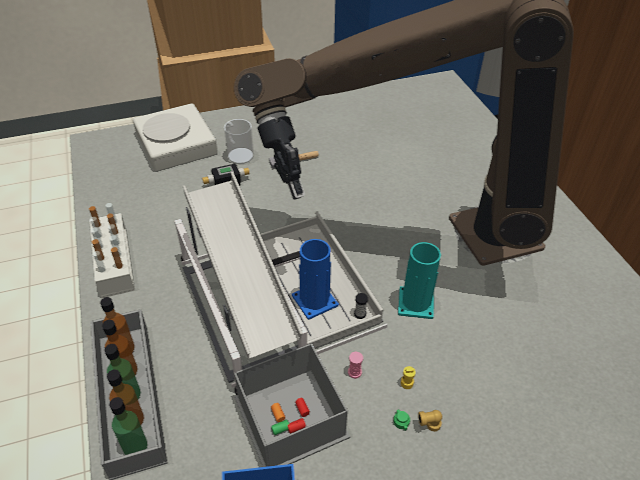

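The tilt is well within joint range. The picture shows the arm clear of the chute, with the tilted gripper at (290,170). I'll return and insert into the mouth.

>>> step_arm(dp=[[0,0.018,0.021],[0,0.036,0.042],[0,0.054,0.063],[0,0.072,0.085],[0,0.09,0.1055],[0,0.09,0.1055],[0,0.073,0.12],[0,0.056,0.135],[0,0.0387,0.149],[0,0.0289,0.1571],[0,0.0289,0.1571]], rot=[[0.18,0,0],[0.36,0,0],[0.54,0,0],[0.72,0,0],[0.8694,-0.0019,0],[0.8694,-0.0019,0.0006],[0.8694,-0.0019,0.0006],[0.8694,-0.0019,0.0006],[0.8694,-0.0019,0.0006],[0.8694,-0.0019,0.0006],[0.8694,-0.0019,0.0006]], hand=[215,215,215,215,215,215,215,215,215,215,215])

```text
clock: 5.18
eef_pos: [537.5, 84.4, 244.3]
orientation: [-0.001, -0.065, 0.998, 0.0]
ft_force: [0.7, -0.3, 0.9]
grip_width: 0.158
```

Run:
```python
from h import *
st=robot.get_state(); print(st['clock'],st['eef_pos'],Rq(st['orientation']).as_matrix().round(3),st['grip_width'],st['ft_force'])
p,d,m=snap('wrist','w2.png')
snap('scene','s2.png')
c=cv2.imread('pics/s2.png')[150:350,220:440]; w=cv2.imread('pics/w2.png')
cv2.imwrite('pics/c2.png',np.hstack([cv2.resize(c,(440,400)),cv2.resize(w,(360,270+130))]))
```

```text
5.175 [537.46685242  84.42235732 244.28408825] [[-0.991 -0.131 -0.002]
 [-0.131  0.991  0.   ]
 [ 0.002  0.001 -1.   ]] 0.15836882192182536 [ 0.71474671 -0.34055085  0.94397346]
```

View pics/c2.png

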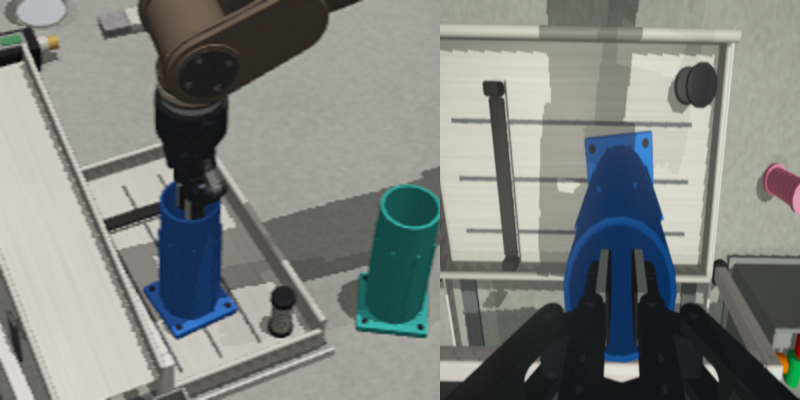

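Fingers are inside the mouth and centred (crop (190,200)), with no contact. Next I'll plan the arc about the toe.

```bash
cat >> h.py <<'E'
B0=np.array([537.8,84.5,12.]); TOE=B0-42*yt
def mouth(th,c=0):
    t=np.radians(th); return TOE+yt*(42*np.cos(t)-180*np.sin(t))+zt*(42*np.sin(t)+180*np.cos(t))
def pose(th,phi=None,depth=22,up=0):
    phi=min(th,55) if phi is None else phi
    r=Rt(phi); z=r.apply([0,0,1]); return (mouth(th)+up*zt-(73-depth)*z, r)
def arc(ths,**k): plan([pose(t,**k) for t in ths])
E
python3 - <<'E'
from h import *
arc([2,5,8,11,14,17,20,23,26,29,32,34])
E
```

```text
dp [[0.0006, -0.0079, 0.0017], [0.0006, -0.0201, 0.0002], [0.0006, -0.0324, -0.0006], [0.0006, -0.0447, -0.0008], [0.0006, -0.057, -0.0003], [0.0006, -0.0692, 0.0008], [0.0006, -0.0814, 0.0025], [0.0006, -0.0935, 0.0049], [0.0006, -0.1054, 0.0079], [0.0006, -0.1171, 0.0116], [0.0006, -0.1286, 0.0158], [0.0006, -0.1362, 0.019]]
rot [[-0.0349, 0.0016, 0.0], [-0.0873, 0.0016, 0.0001], [-0.1396, 0.0016, 0.0001], [-0.192, 0.0016, 0.0002], [-0.2444, 0.0016, 0.0002], [-0.2967, 0.0016, 0.0002], [-0.3491, 0.0016, 0.0003], [-0.4014, 0.0016, 0.0003], [-0.4538, 0.0016, 0.0004], [-0.5062, 0.0016, 0.0004], [-0.5585, 0.0016, 0.0005], [-0.5934, 0.0016, 0.0005]]
```

>>> step_arm(dp=[[0.0006,-0.0079,0.0017],[0.0006,-0.0201,0.0002],[0.0006,-0.0324,-0.0006],[0.0006,-0.0447,-0.0008],[0.0006,-0.057,-0.0003],[0.0006,-0.0692,0.0008],[0.0006,-0.0814,0.0025],[0.0006,-0.0935,0.0049],[0.0006,-0.1054,0.0079],[0.0006,-0.1171,0.0116],[0.0006,-0.1286,0.0158],[0.0006,-0.1362,0.019]], rot=[[-0.0349,0.0016,0],[-0.0873,0.0016,0],[-0.1396,0.0016,0],[-0.192,0.0016,0],[-0.2444,0.0016,0],[-0.2967,0.0016,0],[-0.3491,0.0016,0],[-0.4014,0.0016,0],[-0.4538,0.0016,0],[-0.5062,0.0016,0],[-0.5585,0.0016,0],[-0.5934,0.0016,0]], hand=[215,215,215,215,215,215,215,215,215,215,215,215])

```text
clock: 6.78
eef_pos: [556.3, -51.5, 228.0]
orientation: [-0.018, -0.063, 0.954, 0.292]
ft_force: [0.5, -0.2, 0.2]
grip_width: 0.165
```

Run:
```python
from h import *
st=robot.get_state(); print(st['clock'],st['eef_pos'],pose(34)[0],st['grip_width'],st['ft_force'])
snap('scene','s3.png'); snap('wrist','w3.png')
for c in ['scene','wrist']:
  for t in ['cup_mouth','cup_toe']: print(c,t,[(np.round(r['xyz']).tolist(),round(r['conf'],2)) for r in robot.landmark_of(t,c)])
print(mouth(30),mouth(34),TOE)
c=cv2.imread('pics/s3.png')[150:350,220:440]; w=cv2.imread('pics/w3.png')
cv2.imwrite('pics/c3.png',np.hstack([cv2.resize(c,(440,400)),cv2.resize(w,(360,270+130))]))
arc([36,37.5,39,40.5,42,43.5,45,46.5,48,50,52,54])
```

```text
6.775 [556.26826766 -51.54866    228.00523758] [555.59776615 -50.68745543 226.99378121] 0.16459233028955184 [ 0.48512309 -0.19709138  0.24941714]
scene cup_mouth [([557.0, -14.0, 189.0], 0.91)]
scene cup_toe [([547.0, 40.0, 10.0], 0.85), ([320.0, 194.0, 1.0], 0.67)]
wrist cup_mouth []
wrist cup_toe [([543.0, 42.0, 11.0], 0.73), ([402.0, 453.0, -3.0], 0.48)]
[550.28181944 -10.30883137 188.88457268] [551.87531081 -22.41259997 184.71286501] [543.28210007  42.85931582  12.        ]
dp [[0.0001, -0.0087, -0.0012], [0.0002, -0.0148, -0.002], [0.0002, -0.0209, -0.0026], [0.0002, -0.027, -0.0031], [0.0002, -0.0332, -0.0034], [0.0002, -0.0393, -0.0036], [0.0002, -0.0455, -0.0036], [0.0002, -0.0516, -0.0035], [0.0002, -0.0578, -0.0031], [0.0002, -0.0659, -0.0025], [0.0002, -0.0741, -0.0015], [0.0002, -0.0822, -0.0003]]
rot [[-0.0354, -0.0001, 0.0013], [-0.0616, -0.0001, 0.0013], [-0.0878, -0.0001, 0.0013], [-0.114, -0.0001, 0.0013], [-0.1402, -0.0001, 0.0013], [-0.1663, -0.0002, 0.0013], [-0.1925, -0.0002, 0.0013], [-0.2187, -0.0002, 0.0013], [-0.2449, -0.0002, 0.0013], [-0.2798, -0.0002, 0.0013], [-0.3147, -0.0003, 0.0013], [-0.3496, -0.0003, 0.0013]]
```

View pics/c3.png

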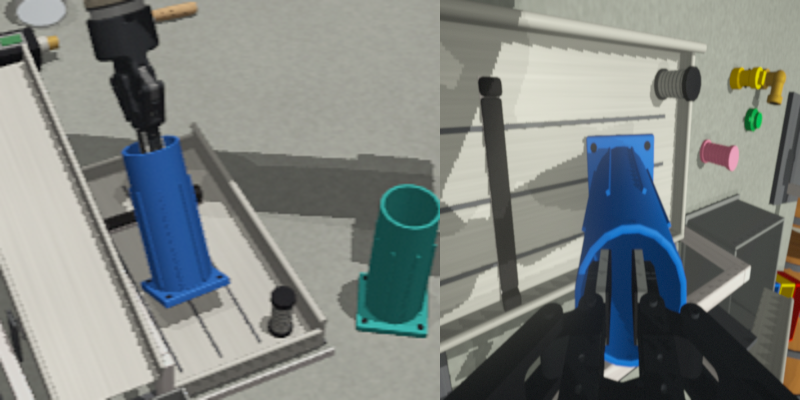

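The cup is leaning about 31°, with the fingers inside the mouth (crop (155,140)) and the toe where it started. I'll go slowly through the balance point.

>>> step_arm(dp=[[0.0001,-0.0087,-0.0012],[0.0002,-0.0148,-0.002],[0.0002,-0.0209,-0.0026],[0.0002,-0.027,-0.0031],[0.0002,-0.0332,-0.0034],[0.0002,-0.0393,-0.0036],[0.0002,-0.0455,-0.0036],[0.0002,-0.0516,-0.0035],[0.0002,-0.0578,-0.0031],[0.0002,-0.0659,-0.0025],[0.0002,-0.0741,-0.0015],[0.0002,-0.0822,-0.0003]], rot=[[-0.0354,0,0.0013],[-0.0616,0,0.0013],[-0.0878,0,0.0013],[-0.114,0,0.0013],[-0.1402,0,0.0013],[-0.1663,0,0.0013],[-0.1925,0,0.0013],[-0.2187,0,0.0013],[-0.2449,0,0.0013],[-0.2798,0,0.0013],[-0.3147,0,0.0013],[-0.3496,0,0.0013]], hand=[215,215,215,215,215,215,215,215,215,215,215,215])

```text
clock: 8.57
eef_pos: [564.6, -118.5, 181.3]
orientation: [-0.03, -0.058, 0.889, 0.454]
ft_force: [0.7, -0.7, 0.2]
grip_width: 0.16
```

Run:
```python
from h import *
st=robot.get_state(); print(st['clock'],st['eef_pos'],pose(54)[0],st['grip_width'],st['ft_force'],st['joint_positions'].round(2))
snap('scene','s4.png'); snap('wrist','w4.png')
for c in ['scene']:
  for t in ['cup_mouth','cup_toe']: print(c,t,[(np.round(r['xyz']).tolist(),round(r['conf'],2)) for r in robot.landmark_of(t,c)])
print(mouth(54),mouth(58),TOE)
c=cv2.imread('pics/s4.png')[150:350,220:440]; w=cv2.imread('pics/w4.png')
cv2.imwrite('pics/c4.png',np.hstack([cv2.resize(c,(440,400)),cv2.resize(w,(360,270+130))]))
plan([pose(t,depth=d) for t,d in zip([56,58,60,62,64,66,68,70,72,74,76,78],[22,22,22,21,21,21,20,20,20,19,19,18])])
```

```text
8.575 [ 564.57388741 -118.50702402  181.29388616] [ 564.45291918 -117.94902049  181.75710704] 0.15956865450677113 [ 0.70864569 -0.68029639  0.23513861] [-0.58  0.43  1.78  0.66  1.64 -2.49]
scene cup_mouth [([565.0, -79.0, 148.0], 0.76), ([546.0, 39.0, 11.0], 0.69), ([308.0, 158.0, 180.0], 0.68)]
scene cup_toe [([320.0, 192.0, 1.0], 0.9), ([546.0, 41.0, 10.0], 0.88)]
[559.06742589 -77.04213765 151.78005918] [560.30167762 -86.41721034 143.0034876 ] [543.28210007  42.85931582  12.        ]
dp [[-0.0001, -0.0067, -0.0015], [-0.0001, -0.0131, -0.0026], [-0.0001, -0.0194, -0.0035], [-0.0001, -0.0259, -0.0052], [-0.0001, -0.0323, -0.0057], [-0.0001, -0.0388, -0.0059], [-0.0001, -0.0452, -0.007], [-0.0001, -0.0517, -0.0067], [-0.0001, -0.0581, -0.0063], [-0.0001, -0.0646, -0.0067], [-0.0001, -0.0709, -0.0058], [-0.0002, -0.0773, -0.0057]]
rot [[-0.0168, -0.0004, -0.0008], [-0.0168, -0.0004, -0.0008], [-0.0168, -0.0004, -0.0008], [-0.0168, -0.0004, -0.0008], [-0.0168, -0.0004, -0.0008], [-0.0168, -0.0004, -0.0008], [-0.0168, -0.0004, -0.0008], [-0.0168, -0.0004, -0.0008], [-0.0168, -0.0004, -0.0008], [-0.0168, -0.0004, -0.0008], [-0.0168, -0.0004, -0.0008], [-0.0168, -0.0004, -0.0008]]
```

View pics/c4.png

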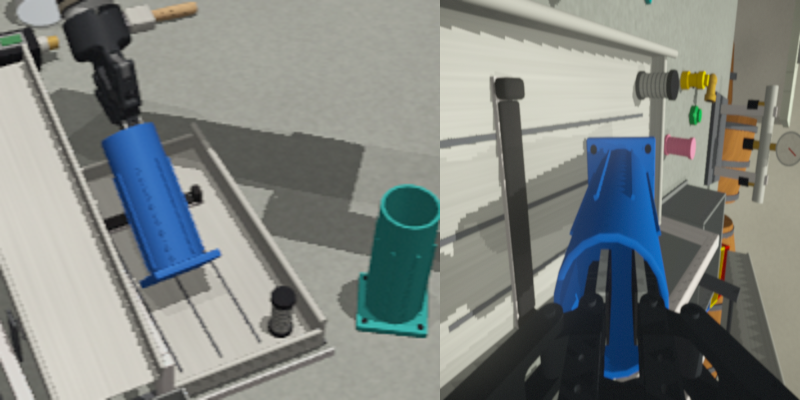

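The cup is past balance and resting on the fingers, with the toe still at (546,41). I continue lowering with the tool tilt held at 55°, slowly closing the fingers for clearance.

>>> step_arm(dp=[[0,-0.0067,-0.0015],[0,-0.0131,-0.0026],[0,-0.0194,-0.0035],[0,-0.0259,-0.0052],[0,-0.0323,-0.0057],[0,-0.0388,-0.0059],[0,-0.0452,-0.007],[0,-0.0517,-0.0067],[0,-0.0581,-0.0063],[0,-0.0646,-0.0067],[0,-0.0709,-0.0058],[0,-0.0773,-0.0057]], rot=[[-0.0168,0,0],[-0.0168,0,0],[-0.0168,0,0],[-0.0168,0,0],[-0.0168,0,0],[-0.0168,0,0],[-0.0168,0,0],[-0.0168,0,0],[-0.0168,0,0],[-0.0168,0,0],[-0.0168,0,0],[-0.0168,0,0]], hand=[218,221,224,227,230,233,236,239,242,246,250,255])

```text
clock: 10.28
eef_pos: [570.8, -167.8, 121.6]
orientation: [-0.031, -0.058, 0.885, 0.461]
ft_force: [0.3, -0.1, -2.2]
grip_width: 0.0
```

Run:
```python
from h import *
st=robot.get_state(); print(st['clock'],st['eef_pos'],pose(78,depth=18)[0],st['grip_width'],st['ft_force'],st['joint_positions'].round(2))
snap('scene','s5.png'); snap('wrist','w5.png')
for c in ['scene']:
  for t in ['cup_mouth','cup_toe']: print(c,t,[(np.round(r['xyz']).tolist(),round(r['conf'],2)) for r in robot.landmark_of(t,c)])
print(mouth(78),mouth(82),mouth(88),TOE)
c=cv2.imread('pics/s5.png')[150:350,220:440]; w=cv2.imread('pics/w5.png')
cv2.imwrite('pics/c5.png',np.hstack([cv2.resize(c,(440,400)),cv2.resize(w,(360,270+130))]))
plan([pose(t,depth=d) for t,d in zip([79,80,81,82,83,84,85,86],[18,18,17,17,17,16,16,16])])
```

```text
10.275 [ 570.82926495 -167.82866139  121.59053735] [ 571.00424994 -167.71131803  122.05300758] 0.0004117806025241309 [ 0.25032066 -0.05193301 -2.20836208] [-0.64  0.57  1.71  0.63  1.63 -2.56]
scene cup_mouth [([570.0, -127.0, 81.0], 0.93), ([309.0, 160.0, 180.0], 0.59)]
scene cup_toe [([322.0, 197.0, 2.0], 0.89), ([545.0, 42.0, 11.0], 0.61), ([646.0, -418.0, 1.0], 0.44)]
[ 565.12360609 -123.04339336   90.50630358] [ 565.78520486 -128.0687349    78.64241706] [ 566.57117979 -134.03880725   60.25632414] [543.28210007  42.85931582  12.        ]
dp [[-0.0002, -0.003, 0.0004], [-0.0002, -0.0062, 0.0011], [-0.0002, -0.0094, 0.0008], [-0.0002, -0.0125, 0.0015], [-0.0002, -0.0156, 0.0023], [-0.0002, -0.0187, 0.0022], [-0.0002, -0.0218, 0.0031], [-0.0002, -0.0249, 0.004]]
rot [[0.0004, -0.0007, -0.0011], [0.0004, -0.0007, -0.0011], [0.0004, -0.0007, -0.0011], [0.0004, -0.0007, -0.0011], [0.0004, -0.0007, -0.0011], [0.0004, -0.0007, -0.0011], [0.0004, -0.0007, -0.0011], [0.0004, -0.0007, -0.0011]]
```

View pics/c5.png

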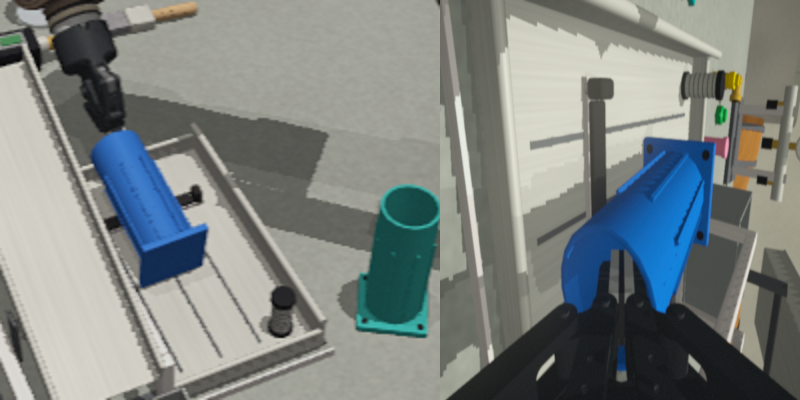

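Mouth height is about 81 mm (around 81° of lean), supported at the rim. Next are the last ~20 mm, slowly.

>>> step_arm(dp=[[0,-0.003,0.0004],[0,-0.0062,0.0011],[0,-0.0094,0.0008],[0,-0.0125,0.0015],[0,-0.0156,0.0023],[0,-0.0175,0.0023],[0,-0.0195,0.0025],[0,-0.0215,0.003],[0,-0.023,0.0035],[0,-0.0249,0.004],[0,-0.0249,0.004]], rot=[[0,0,0],[0,0,0],[0,0,0],[0,0,0],[0,0,0],[0,0,0],[0,0,0],[0,0,0],[0,0,0],[0,0,0],[0,0,0]], hand=[255,255,255,255,255,255,255,255,255,255,255])

```text
clock: 11.85
eef_pos: [572.1, -178.5, 99.1]
orientation: [-0.031, -0.058, 0.885, 0.461]
ft_force: [-0.0, 0.2, -0.5]
grip_width: -0.002
```

Run:
```python
from h import *
st=robot.get_state(); print(st['clock'],st['eef_pos'],pose(86,depth=16)[0],st['grip_width'],st['ft_force'],st['joint_positions'].round(2))
snap('scene','s6.png'); snap('wrist','w6.png')
for c in ['scene']:
  for t in ['cup_mouth','cup_toe']: print(c,t,[(np.round(r['xyz']).tolist(),round(r['conf'],2)) for r in robot.landmark_of(t,c)])
c=cv2.imread('pics/s6.png')[150:350,220:440]; w=cv2.imread('pics/w6.png')
cv2.imwrite('pics/c6.png',np.hstack([cv2.resize(c,(440,400)),cv2.resize(w,(360,270+130))]))
```

```text
11.85 [ 572.13790003 -178.53445268   99.08229474] [ 572.4316562  -178.553545     99.14771226] -0.0015367414969779042 [-0.04041815  0.16470823 -0.47376623] [-0.65  0.62  1.69  0.62  1.61 -2.59]
scene cup_mouth [([310.0, 158.0, 180.0], 0.88), ([570.0, -135.0, 62.0], 0.73)]
scene cup_toe [([548.0, 43.0, 12.0], 0.6), ([323.0, 191.0, -1.0], 0.59)]
```

View pics/c6.png

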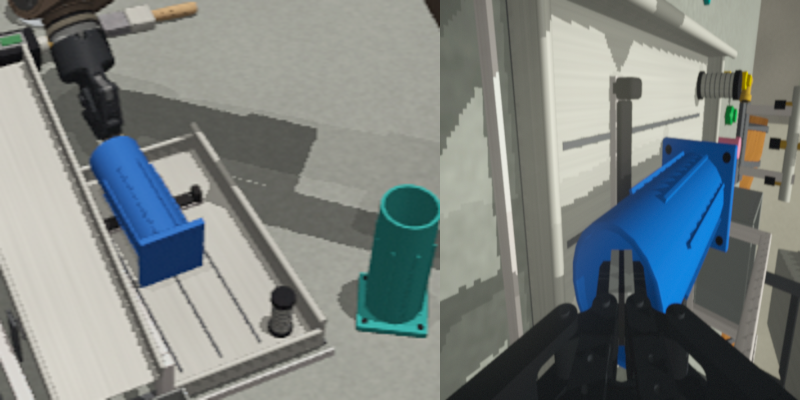

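The cup is down on the bar (mouth z ≈ 62, force ≈ 0). I'll drop 3 mm for clearance and withdraw along the tool axis.

>>> step_arm(dp=[[0,-0.0025,0.0017],[0,-0.0025,0.0017],[0,-0.0025,-0.01],[0,-0.0025,-0.025],[0,-0.0025,-0.045],[0,-0.0025,-0.07],[0,-0.0025,-0.1],[0,-0.0025,-0.12],[0,-0.0025,-0.12]], rot=[[0,0,0],[0,0,0],[0,0,0],[0,0,0],[0,0,0],[0,0,0],[0,0,0],[0,0,0],[0,0,0]], hand=[255,255,255,255,255,255,255,255,255])

```text
clock: 13.18
eef_pos: [585.9, -279.6, 167.7]
orientation: [-0.029, -0.058, 0.886, 0.46]
ft_force: [-0.8, 0.1, 0.2]
grip_width: -0.001
```

Run:
```python
from h import *
st=robot.get_state(); print(st['clock'],st['eef_pos'],st['grip_width'],st['ft_force'],st['joint_positions'].round(2))
snap('scene','s7.png'); snap('top','t7.png')
for c in ['scene','top']:
  for t in ['cup_mouth','cup_toe','stop','tray_push','strainer']: print(c,t,[(np.round(r['xyz']).tolist(),round(r['conf'],2)) for r in robot.landmark_of(t,c)])
c=cv2.imread('pics/s7.png')[150:350,220:440]; w=cv2.imread('pics/t7.png')[140:300,200:400]
cv2.imwrite('pics/c7.png',np.hstack([cv2.resize(c,(440,400)),cv2.resize(w,(360,400))]))
p,w=cloud('s7.png'); hsv=cv2.cvtColor(p,cv2.COLOR_RGB2HSV)
b=(hsv[...,0]>105)&(hsv[...,0]<125)&(hsv[...,1]>130)&(np.hypot(w[...,0]-550,w[...,1]+40)<140); q=w[b]; print(np.percentile(q[:,2],[1,99])); s=q@yt
for a in range(-150,70,20):
    g=q[(s>a)&(s<a+20)]; 
    if len(g): print(a,g[:,2].max().round(1))
```

```text
13.175 [ 585.85372672 -279.56161394  167.66714623] -0.0012815392859488232 [-0.81585889  0.06052414  0.24098745] [-0.75  0.63  1.51  0.57  1.79 -2.56]
scene cup_mouth [([310.0, 158.0, 180.0], 0.8), ([573.0, -132.0, 60.0], 0.72)]
scene cup_toe [([544.0, 44.0, 12.0], 0.81), ([323.0, 195.0, 0.0], 0.73), ([414.0, 352.0, -2.0], 0.68)]
scene stop [([556.0, -60.0, 12.0], 0.56)]
scene tray_push [([431.0, 11.0, 34.0], 0.8), ([572.0, -134.0, 62.0], 0.67)]
scene strainer [([512.0, 292.0, -1.0], 0.74), ([447.0, 156.0, 9.0], 0.67)]
top cup_mouth [([574.0, -136.0, 63.0], 0.7), ([306.0, 158.0, 183.0], 0.69)]
top cup_toe [([547.0, 40.0, 15.0], 0.68), ([322.0, 190.0, 0.0], 0.63)]
top stop [([554.0, -64.0, 12.0], 0.74)]
top tray_push [([432.0, 10.0, 31.0], 0.91), ([548.0, 39.0, 12.0], 0.61)]
top strainer [([514.0, 293.0, 1.0], 0.66), ([449.0, 149.0, 13.0], 0.63), ([540.0, 45.0, 55.0], 0.61)]
[ 19.46074273 100.31317124]
-150 101.0
-130 100.9
-110 101.3
-90 100.5
-70 97.4
-50 101.3
-30 102.1
```

View pics/c7.png

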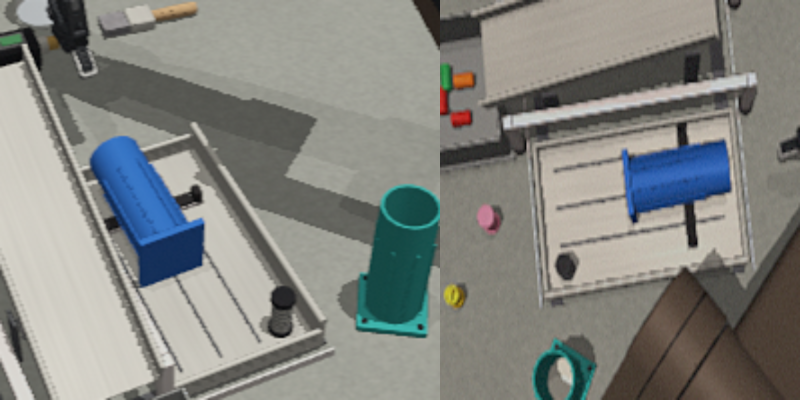

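The cup is lying across the bar with its mouth well beyond it. The toe hasn't moved, the tray is still out, and the strainer is standing (scene crop (283,312), top crop (566,265)). To stay within arm reach I'll push the plate on its −y half, so I'll move there above the bench first.

```bash
cat >> h.py <<'E'
FACE=np.array([430,10,0.]) # tray_push at start
def push(s,a=0,yo=-120,tipz=22,gap=12):
    """tip centre gap mm before the plate face when tray at s; a: tilt deg, fingers forward"""
    r=R.from_rotvec(-np.radians(a)*yt)*Rt(0); z=r.apply([0,0,1])
    tip=FACE+(s-gap)*xt+yo*yt+tipz*zt
    return (tip-73*z,r)
E
python3 - <<'E'
from h import *
up=robot.get_state()['eef_pos']+[-10,0,70]
a=push(-20); print(a[0]); hi=(a[0]*[1,1,0]+[0,0,220],a[1])
plan([(up,Rt(40)),hi,a])
E
```

```text
[ 413.9369075  -113.15022152   95.        ]
dp [[0.01, 0.0581, -0.039], [0.1485, 0.1503, 0.1208], [0.1484, 0.0478, 0.1925]]
rot [[0.2624, -0.001, -0.0008], [0.9605, -0.0013, -0.0004], [0.9605, -0.0013, -0.0004]]
```

>>> step_arm(dp=[[0.01,0.04,-0.027],[0.01,0.0581,-0.039],[0.035,0.075,-0.01],[0.062,0.093,0.021],[0.09,0.111,0.053],[0.118,0.13,0.085],[0.1485,0.1503,0.1208],[0.1485,0.1503,0.1208],[0.1485,0.1503,0.1208]], rot=[[0.13,0,0],[0.2624,0,0],[0.4,0,0],[0.55,0,0],[0.7,0,0],[0.85,0,0],[0.9605,-0.0013,0],[0.9605,-0.0013,-0.0004],[0.9605,-0.0013,-0.0004]], hand=[255,255,255,255,255,255,255,255,255])

```text
clock: 14.9
eef_pos: [414.5, -113.3, 220.9]
orientation: [0.001, -0.066, 0.998, -0.0]
ft_force: [-0.2, -0.1, 0.4]
grip_width: -0.0
```

Run:
```python
from h import *
st=robot.get_state(); print(st['clock'],st['eef_pos'],push(-20)[0],Rq(st['orientation']).as_matrix().round(3),st['ft_force'],st['joint_positions'].round(2))
plan([push(-20)])
```

```text
14.9 [ 414.4746292  -113.25864228  220.91686294] [ 413.9369075  -113.15022152   95.        ] [[-0.991 -0.131  0.002]
 [-0.131  0.991 -0.001]
 [-0.002 -0.001 -1.   ]] [-0.16763698 -0.10672398  0.44076609] [-0.5  -0.19  2.23  0.    1.1  -2.21]
dp [[0.0008, 0.0003, 0.1259]]
rot [[-0.0009, 0.0019, 0.0004]]
```

>>> step_arm(dp=[[0,0,0.04],[0,0,0.08],[0,0,0.11],[0.0008,0,0.1259],[0.0008,0,0.1259]], rot=[[0,0.0019,0],[0,0.0019,0],[0,0.0019,0],[0,0.0019,0],[0,0.0019,0]], hand=[255,255,255,255,255])

```text
clock: 15.52
eef_pos: [414.5, -114.5, 94.2]
orientation: [-0.001, -0.065, 0.998, 0.0]
ft_force: [-0.2, -0.3, 0.5]
grip_width: -0.001
```

Run:
```python
from h import *
st=robot.get_state(); print(st['clock'],st['eef_pos'],push(-20)[0],st['ft_force'],st['joint_positions'].round(2))
snap('scene','s8.png'); snap('top','t8.png'); snap('wrist','w8.png')
c=cv2.imread('pics/s8.png')[150:400,200:440]; w=cv2.imread('pics/w8.png')
cv2.imwrite('pics/c8.png',np.hstack([cv2.resize(c,(400,400)),cv2.resize(w,(400,400))]))
plan([push(s,a) for s,a in [(-14,0),(-8,0),(-2,0),(4,1),(12,2),(20,4),(28,6),(36,8),(44,10),(52,12),(60,14),(66,15)]])
```

```text
15.525 [ 414.46954542 -114.49893472   94.15578501] [ 413.9369075  -113.15022152   95.        ] [-0.21611615 -0.26128119  0.46931758] [-0.51  0.05  2.29 -0.    0.81 -2.21]
dp [[-0.0049, 0.0016, 0.0011], [-0.0109, 0.0016, 0.0011], [-0.0169, 0.0016, 0.0011], [-0.0216, 0.0016, 0.0011], [-0.0283, 0.0016, 0.0011], [-0.0338, 0.0016, 0.0013], [-0.0392, 0.0016, 0.0015], [-0.0447, 0.0016, 0.0018], [-0.0502, 0.0016, 0.0022], [-0.0557, 0.0016, 0.0027], [-0.0612, 0.0016, 0.0033], [-0.066, 0.0016, 0.0037]]
rot [[-0.0021, 0.0017, -0.0003], [-0.0021, 0.0017, -0.0003], [-0.0021, 0.0017, -0.0003], [-0.0021, -0.0157, -0.0003], [-0.0021, -0.0332, -0.0002], [-0.0021, -0.0681, -0.0002], [-0.0021, -0.103, -0.0002], [-0.0021, -0.1379, -0.0001], [-0.0021, -0.1728, -0.0001], [-0.0021, -0.2077, -0.0], [-0.0021, -0.2426, -0.0], [-0.0021, -0.2601, 0.0]]
```

View pics/c8.png

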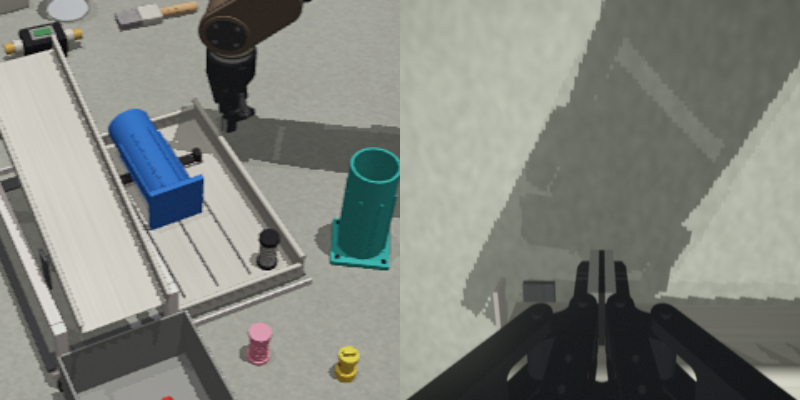

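The fingertips stand just outside the front plate (crop (232,120)) with no contact yet. I'll start the push gently, progressively leaning the wrist back from the chute.

>>> step_arm(dp=[[-0.0049,0.0016,0.0011],[-0.0109,0.0016,0.0011],[-0.0155,0.0016,0.0011],[-0.0195,0.0016,0.0011],[-0.024,0.0016,0.0011],[-0.029,0.0016,0.0011],[-0.034,0.0016,0.0013],[-0.0392,0.0016,0.0015],[-0.0447,0.0016,0.0018],[-0.0502,0.0016,0.0022],[-0.0557,0.0016,0.0027],[-0.0612,0.0016,0.0033]], rot=[[-0.0021,0.0017,0],[-0.0021,0.0017,0],[-0.0021,0.0017,0],[-0.0021,0.0,0],[-0.0021,-0.0157,0],[-0.0021,-0.0332,0],[-0.0021,-0.0681,0],[-0.0021,-0.103,0],[-0.0021,-0.1379,0],[-0.0021,-0.1728,0],[-0.0021,-0.2077,0],[-0.0021,-0.2426,0]], hand=[255,255,255,255,255,255,255,255,255,255,255,255])

```text
clock: 17.18
eef_pos: [475.6, -104.5, 92.3]
orientation: [0.122, -0.065, 0.99, 0.009]
ft_force: [-3.2, -0.3, -3.0]
grip_width: 0.002
```

Run:
```python
from h import *
st=robot.get_state(); print(st['clock'],st['eef_pos'],tipof(),st['ft_force'],st['joint_positions'].round(2))
snap('scene','s9.png'); snap('top','t9.png')
for c in ['scene','top']:
  for t in ['stop','tray_push','strainer','cup_mouth']: print(c,t,[(np.round(r['xyz']).tolist(),round(r['conf'],2)) for r in robot.landmark_of(t,c)])
c=cv2.imread('pics/s9.png')[150:400,200:440]; w=cv2.imread('pics/t9.png')[140:300,200:400]
cv2.imwrite('pics/c9.png',np.hstack([cv2.resize(c,(400,400)),cv2.resize(w,(400,400))]))
plan([push(s,a) for s,a in [(68,15),(76,16),(84,17),(92,18),(100,19),(108,20),(114,20),(120,20),(126,20),(130,20),(134,20),(138,20)]])
```

```text
17.175 [ 475.57253891 -104.48336144   92.33892705] [ 493.14686795 -102.08813259   21.52645754] [-3.16430848 -0.30053968 -2.99433188] [-0.48  0.1   2.25  0.25  0.6  -2.37]
scene stop [([431.0, -461.0, -3.0], 0.53)]
scene tray_push [([488.0, 19.0, 34.0], 0.56), ([402.0, 455.0, -1.0], 0.36)]
scene strainer [([510.0, 293.0, 1.0], 0.72), ([506.0, 159.0, 11.0], 0.63)]
scene cup_mouth [([631.0, -126.0, 64.0], 0.72), ([307.0, 156.0, 179.0], 0.7)]
top stop [([613.0, -54.0, 12.0], 0.75)]
top tray_push []
top strainer [([513.0, 158.0, 13.0], 0.66), ([514.0, 294.0, -1.0], 0.5)]
top cup_mouth [([306.0, 155.0, 181.0], 0.76), ([634.0, -128.0, 66.0], 0.74)]
dp [[-0.0057, 0.0004, 0.0024], [-0.0122, 0.0004, 0.0044], [-0.0187, 0.0004, 0.0064], [-0.0251, 0.0004, 0.0085], [-0.0316, 0.0004, 0.0105], [-0.0381, 0.0004, 0.0126], [-0.0439, 0.0004, 0.014], [-0.0498, 0.0004, 0.0155], [-0.0556, 0.0004, 0.017], [-0.0595, 0.0004, 0.0179], [-0.0633, 0.0004, 0.0189], [-0.0672, 0.0004, 0.0199]]
rot [[-0.0012, -0.0156, -0.0001], [-0.0012, -0.0331, -0.0], [-0.0012, -0.0505, -0.0], [-0.0012, -0.068, -0.0], [-0.0012, -0.0854, -0.0], [-0.0012, -0.1029, -0.0], [-0.0012, -0.1029, -0.0], [-0.0012, -0.1029, -0.0], [-0.0012, -0.1029, -0.0], [-0.0012, -0.1029, -0.0], [-0.0012, -0.1029, -0.0], [-0.0012, -0.1029, -0.0]]
```

View pics/c9.png

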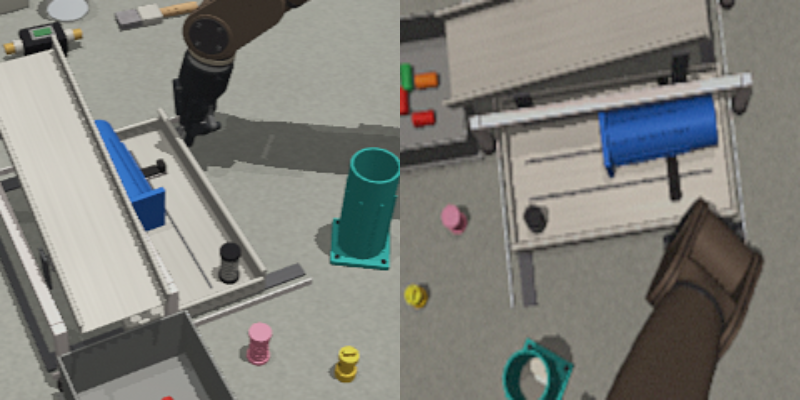

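The tray is about 60 mm in and the cup is riding on the bar beneath the rail. The strainer is upright and the push force is about 3 N. Continuing.

>>> step_arm(dp=[[-0.0057,0.0004,0.0024],[-0.0122,0.0004,0.0044],[-0.0187,0.0004,0.0064],[-0.0251,0.0004,0.0085],[-0.0316,0.0004,0.0105],[-0.0381,0.0004,0.0126],[-0.0439,0.0004,0.014],[-0.0498,0.0004,0.0155],[-0.0556,0.0004,0.017],[-0.0595,0.0004,0.0179],[-0.0633,0.0004,0.0189],[-0.0672,0.0004,0.0199]], rot=[[-0.0012,-0.0156,0],[-0.0012,-0.0331,0],[-0.0012,-0.0505,0],[-0.0012,-0.068,0],[-0.0012,-0.0854,0],[-0.0012,-0.1029,0],[-0.0012,-0.1029,0],[-0.0012,-0.1029,0],[-0.0012,-0.1029,0],[-0.0012,-0.1029,0],[-0.0012,-0.1029,0],[-0.0012,-0.1029,0]], hand=[255,255,255,255,255,255,255,255,255,255,255,255])

```text
clock: 19.18
eef_pos: [545.9, -95.6, 90.5]
orientation: [0.173, -0.064, 0.983, 0.012]
ft_force: [-2.7, -1.6, -1.6]
grip_width: -0.001
```

Run:
```python
from h import *
st=robot.get_state(); print(st['clock'],st['eef_pos'],tipof(),st['ft_force'],st['joint_positions'].round(2))
snap('scene','s10.png'); snap('top','t10.png')
for c in ['scene','top']:
  for t in ['stop','tray_push','strainer','cup_mouth']: print(c,t,[(np.round(r['xyz']).tolist(),round(r['conf'],2)) for r in robot.landmark_of(t,c)])
c=cv2.imread('pics/s10.png')[150:400,200:440]; w=cv2.imread('pics/t10.png')[140:300,200:400]
cv2.imwrite('pics/c10.png',np.hstack([cv2.resize(c,(400,400)),cv2.resize(w,(400,400))]))
plan([push(s,20) for s in [142,146,150,153,156,158,160,162,164,165]])
```

```text
19.175 [545.92111393 -95.59636362  90.4609882 ] [570.64647755 -92.31247004  21.85433811] [-2.74473053 -1.60041854 -1.55415328] [-0.41  0.21  2.14  0.37  0.52 -2.41]
scene stop []
scene tray_push [([564.0, 26.0, 33.0], 0.74)]
scene strainer [([514.0, 291.0, 0.0], 0.88), ([583.0, 172.0, 10.0], 0.65)]
scene cup_mouth [([310.0, 157.0, 178.0], 0.72)]
top stop [([690.0, -46.0, 15.0], 0.93), ([431.0, -458.0, -2.0], 0.51)]
top tray_push [([567.0, 22.0, 30.0], 0.87)]
top strainer [([518.0, 291.0, -1.0], 0.66), ([589.0, 164.0, 12.0], 0.4)]
top cup_mouth [([710.0, -120.0, 64.0], 0.76)]
dp [[-0.0032, 0.0001, 0.0017], [-0.0069, 0.0002, 0.0031], [-0.0107, 0.0002, 0.0044], [-0.0135, 0.0002, 0.0055], [-0.0163, 0.0002, 0.0065], [-0.0182, 0.0002, 0.0072], [-0.0201, 0.0002, 0.0079], [-0.022, 0.0002, 0.0086], [-0.0238, 0.0002, 0.0093], [-0.0248, 0.0002, 0.0096]]
rot [[-0.0006, 0.0013, -0.0], [-0.0006, 0.0013, -0.0], [-0.0006, 0.0013, -0.0], [-0.0006, 0.0013, -0.0], [-0.0006, 0.0013, -0.0], [-0.0006, 0.0013, -0.0], [-0.0006, 0.0013, -0.0], [-0.0006, 0.0013, -0.0], [-0.0006, 0.0013, -0.0], [-0.0006, 0.0013, -0.0]]
```

View pics/c10.png

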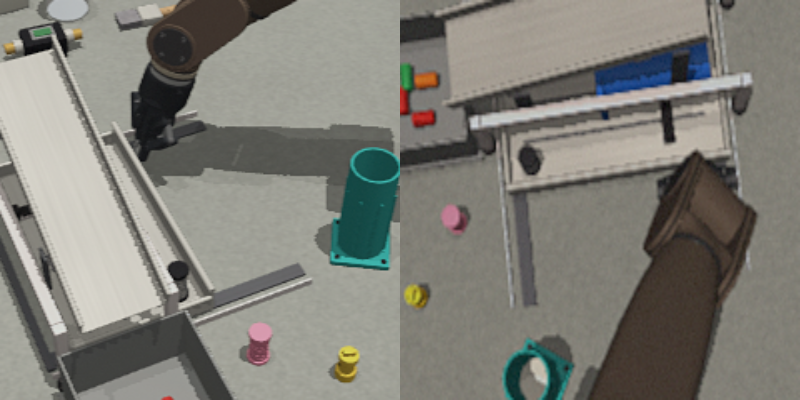

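The tray is about 137 mm in. I'll push the last stretch slowly while watching for the end stop.

>>> step_arm(dp=[[-0.0032,0.0001,0.0017],[-0.0069,0.0002,0.0031],[-0.0107,0.0002,0.0044],[-0.0135,0.0002,0.0055],[-0.0163,0.0002,0.0065],[-0.0182,0.0002,0.0072],[-0.0201,0.0002,0.0079],[-0.0201,0.0002,0.0079]], rot=[[0,0.0013,0],[0,0.0013,0],[0,0.0013,0],[0,0.0013,0],[0,0.0013,0],[0,0.0013,0],[0,0.0013,0],[0,0.0013,0]], hand=[255,255,255,255,255,255,255,255])

```text
clock: 20.68
eef_pos: [567.9, -92.8, 90.5]
orientation: [0.174, -0.064, 0.983, 0.011]
ft_force: [-0.7, -0.4, 0.1]
grip_width: 0.0
```

Run:
```python
from h import *
st=robot.get_state(); print(st['clock'],st['eef_pos'],push(160,20)[0],st['ft_force'],st['joint_positions'].round(2))
plan([push(s,20) for s in [161,162,163,164,165,166]])
```

```text
20.675 [567.91748472 -92.7957993   90.54812678] [567.64311226 -92.91441577  90.59756132] [-0.67388256 -0.37460606  0.11051462] [-0.39  0.25  2.09  0.35  0.52 -2.37]
dp [[-0.0007, -0.0001, 0.0002], [-0.0016, -0.0001, 0.0005], [-0.0026, -0.0001, 0.0009], [-0.0035, -0.0001, 0.0012], [-0.0044, -0.0001, 0.0016], [-0.0054, -0.0001, 0.0019]]
rot [[-0.0007, 0.0005, -0.0002], [-0.0007, 0.0005, -0.0002], [-0.0007, 0.0005, -0.0002], [-0.0007, 0.0005, -0.0002], [-0.0007, 0.0005, -0.0002], [-0.0007, 0.0005, -0.0002]]
```

>>> step_arm(dp=[[-0.0007,0,0.0002],[-0.0016,0,0.0005],[-0.0026,0,0.0009],[-0.0035,0,0.0012],[-0.0035,0,0.0012]], rot=[[0,0,0],[0,0,0],[0,0,0],[0,0,0],[0,0,0]], hand=[255,255,255,255,255])

```text
clock: 21.3
eef_pos: [569.0, -92.7, 90.4]
orientation: [0.17, -0.065, 0.983, 0.012]
ft_force: [-20.0, -5.7, 15.4]
grip_width: -0.0
```

Run:
```python
from h import *
st=robot.get_state(); print(st['clock'],st['eef_pos'],push(164,20)[0],st['ft_force'])
plan([push(s,20) for s in [165,166,167,168,169,170]])
snap('scene','s11.png'); snap('top','t11.png')
for c in ['scene','top']:
  for t in ['stop','tray_push','strainer','cup_mouth']: print(c,t,[(np.round(r['xyz']).tolist(),round(r['conf'],2)) for r in robot.landmark_of(t,c)])
```

```text
21.3 [568.99148683 -92.73279554  90.41075874] [571.6088917  -92.392311    90.59756132] [-20.03573977  -5.67554848  15.42110361]
dp [[-0.0035, -0.0, 0.001], [-0.0044, -0.0, 0.0014], [-0.0054, -0.0, 0.0017], [-0.0063, -0.0, 0.0021], [-0.0073, -0.0, 0.0024], [-0.0082, -0.0, 0.0027]]
rot [[0.0018, -0.0064, 0.0017], [0.0018, -0.0064, 0.0017], [0.0018, -0.0064, 0.0017], [0.0018, -0.0064, 0.0017], [0.0018, -0.0064, 0.0017], [0.0018, -0.0064, 0.0017]]
scene stop [([580.0, -528.0, 2.0], 0.74), ([716.0, -44.0, 11.0], 0.66), ([430.0, -461.0, -2.0], 0.55)]
scene tray_push [([588.0, 28.0, 32.0], 0.81), ([462.0, 429.0, -1.0], 0.34)]
scene strainer [([511.0, 290.0, -3.0], 0.7), ([587.0, 30.0, 33.0], 0.52), ([582.0, -530.0, 2.0], 0.47)]
scene cup_mouth [([309.0, 159.0, 176.0], 0.68), ([731.0, -115.0, 60.0], 0.45)]
top stop [([714.0, -45.0, 14.0], 0.9), ([647.0, -421.0, -1.0], 0.39)]
top tray_push [([588.0, 28.0, 28.0], 0.71)]
top strainer [([610.0, 170.0, 11.0], 0.6), ([513.0, 293.0, -1.0], 0.48)]
top cup_mouth [([732.0, -117.0, 65.0], 0.65), ([307.0, 157.0, 181.0], 0.62)]
```

The end stop is reached: 20 N reaction, and the stop bar has moved about 160 mm. Backing off.

>>> step_arm(dp=[[0.008,0,-0.003],[0.02,0,-0.007],[0.038,0,-0.014],[0.0564,0,-0.0205],[0.0564,0,-0.05],[0.0564,0,-0.09],[0.0564,0,-0.12],[0.0564,0,-0.12],[0.0564,0,-0.12]], rot=[[0,0,0],[0,0,0],[0,0,0],[0,0,0],[0,0,0],[0,0,0],[0,0,0],[0,0,0],[0,0,0]], hand=[255,255,255,255,255,255,255,255,255])

```text
clock: 22.92
eef_pos: [475.9, -104.8, 183.5]
orientation: [0.17, -0.065, 0.983, 0.012]
ft_force: [-0.0, -0.3, -0.5]
grip_width: -0.001
```

Run:
```python
from h import *
st=robot.get_state(); print(st['clock'],st['eef_pos'],st['ft_force'],st['dq'].round(3))
snap('scene','s12.png'); snap('top','t12.png'); snap('wrist','w12.png')
for c in ['scene','top','wrist']:
  for t in ['stop','tray_push','strainer','cup_mouth']: print(c,t,[(np.round(r['xyz']).tolist(),round(r['conf'],2)) for r in robot.landmark_of(t,c)])
for t in ['nozzle','elbow','capnut','sensor','jug','brush']: print(t,[(np.round(r['xyz']).tolist(),round(r['conf'],2)) for r in robot.landmark_of(t,'scene')[:1]])
c=cv2.imread('pics/s12.png')[150:400,200:440]; w=cv2.imread('pics/t12.png')[140:300,200:400]; v=cv2.imread('pics/w12.png')
cv2.imwrite('pics/c12.png',np.hstack([cv2.resize(c,(400,400)),cv2.resize(w,(400,400))]))
```

```text
22.925 [ 475.91492684 -104.83603373  183.51478289] [-0.00731883 -0.25285355 -0.46514236] [ 0.002  0.025  0.007 -0.003  0.005  0.003]
scene stop [([714.0, -44.0, 10.0], 0.88)]
scene tray_push [([588.0, 29.0, 33.0], 0.96)]
scene strainer [([512.0, 291.0, 0.0], 0.6)]
scene cup_mouth [([307.0, 158.0, 180.0], 0.81), ([732.0, -113.0, 63.0], 0.58)]
top stop [([712.0, -43.0, 13.0], 0.57)]
top tray_push [([588.0, 29.0, 30.0], 0.9)]
top strainer [([610.0, 169.0, 13.0], 0.63), ([511.0, 296.0, -2.0], 0.63)]
top cup_mouth [([732.0, -118.0, 65.0], 0.71), ([305.0, 160.0, 181.0], 0.68)]
wrist stop []
wrist tray_push [([584.0, 28.0, 33.0], 0.6)]
wrist strainer []
wrist cup_mouth []
nozzle [([415.0, 354.0, 1.0], 0.78)]
elbow [([402.0, 455.0, 1.0], 0.77)]
capnut [([461.0, 430.0, 1.0], 0.77)]
sensor [([648.0, -416.0, 2.0], 0.74)]
jug [([585.0, -528.0, 2.0], 0.89)]
brush [([431.0, -462.0, 2.0], 0.7)]
```

View pics/c12.png

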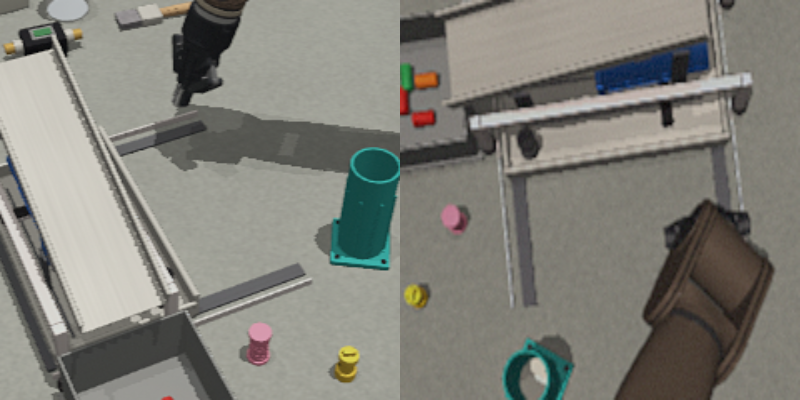

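View pics/w12.png

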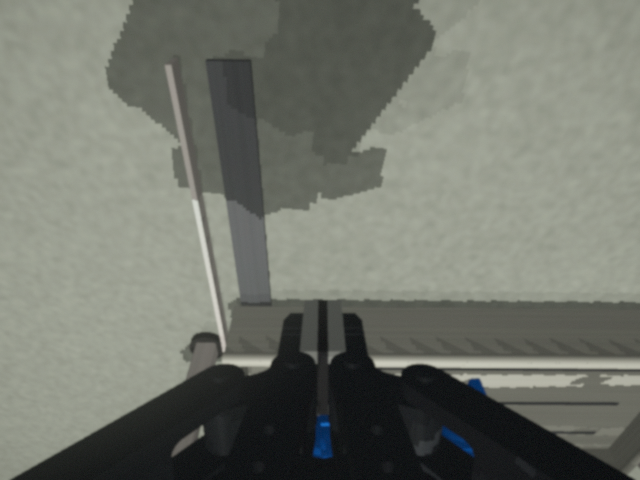

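The final view shows the tray home (face at x ≈ 588), the cup lying under the chute across the bar, and the strainer standing at top crop (528,142). The arm is clear and the other objects haven't moved. Handing in.

```bash
python3 -c "
from station import robot
print(robot.get_state()['dq'].round(3)); print(robot.close_job()); print(robot.get_state()['clock'])"
```

```text
[ 0.    -0.001 -0.    -0.001  0.002  0.001]
the job is handed in; nothing more can be done
None
the job is handed in; nothing more can be done
```

The job is handed in at about 24 s of the 64 s allowed; the system gives no verdict, so what follows rests on my own checks.

I put the nearly shut fingers inside the cup's mouth and tipped it over its toe edge. Past the balance point I let it down on the fingers onto the stop bar and withdrew. I then pushed the tray in on the -y half of its front plate until it met the end stop, with a reaction of about 20 N, and backed off.

**Last checks:**
- **Tray:** the front face moved from about (430, 10) to (588, 29), roughly 159 mm by the networks. The end-stop contact agrees with that.
- **Cup:** it is still lying on its side, mouth about 63 mm above the bench and roughly 70 mm beyond the bar's centre line. The toe did not visibly lift or slide while the cup was being tipped.
- **Strainer:** it stands upright in the tray in the top view. In the last scene view it was hidden behind the chute, so that camera only reported the pink look-alike.
- **Other objects:** all six read within about 5 mm of their starting places.
- **Arm:** clear of everything and at rest.

**Disagreement:** the cup-to-bar distance measured about 147 mm at the start, where the text says about 157 mm. It did not affect the result.

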